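# Bolt the vial carrier onto the bench shaker

### The job

Lock the vial carrier on the bench shaker: hold the long spring catch plate down with one fingertip and, keeping it down, push the bolt's upright thumb tab with the other fingertip until the bolt is fully home in the keeper. Then let go, so that the catch springs up and locks the bolt, and leave the vials and everything else standing where it is; nothing is to be gripped or lifted.

Things in the scene. Friction and masses are not known exactly. Their poses are not given: they have to be found in the camera images.
- shaker: Bench shaker, fixed: low grey housing, aluminium top plate 160 x 294 mm (its x, y), 42 mm above the worktop. Origin: centre of its underside; x points away from its front panel (knob, dark window), y along its long side to the vial carrier, z up. The lock is on its -y half: catch plate at x -45 to -18 mm, bolt tab behind it at x 18 to 48 mm.
- keeper (a point): Centre of the bolt's mouth in the dark steel keeper, fixed on the shaker at x 33, y 48, z 72 mm (16 mm long in y, 50 mm wide, top 87 mm above the worktop). Beyond it the white vial carrier (130 x 70 mm, top at 72 mm, vials to 98 mm), centred at y 100 mm.
- catch_pad (a point): Centre of the top of the spring catch: ribbed grey plate 27 mm (shaker x) by 90 mm (shaker y), 8 mm thick, at x -31.5, y -50 mm in the shaker's frame; top 100 mm above the worktop when up, 91 mm when fully down. It moves only straight down; press it anywhere along its length, a fingertip may slide along it. Between it and the tab nothing stands higher than 86 mm above the worktop.
- bolt_tab (a point): Middle of the top edge of the bolt's upright steel thumb tab: plate 30 mm wide (shaker x), 8 mm thick (shaker y), top 126 mm above the worktop, 64.5 mm behind the catch plate's middle line. Starts level with the plate's middle (y about -50 mm), moves with the bolt to shaker +y. On both sides of it in y the parts below (bolt, guide staples) reach at most 86 mm above the worktop.
- catch (a joint): How far the catch is pressed, m: 0 up, 0.009 fully down (stop). Spring 3 N at first, 7 N at the stop. Its tooth stands between teeth on the bolt 12 mm apart (1.5 mm play): below 0.006 the bolt is blocked, part way too; beyond 0.007 it is free. Let go, it springs up only with the bolt near 0, 0.012, 0.024 or 0.036.
- bolt (a joint): Travel of the bolt along shaker +y, m: about 0 drawn back (start), 0.037 fully home in the keeper (stop). About 2.5 N of friction, stays where it is left, no spring.
- vial_0: Bystander: a small capped vial, 23 mm across and 48 mm high, standing loose in a hole of the carrier; origin at its underside.
- vial_1: Bystander: a small capped vial, 23 mm across and 48 mm high, standing loose in a hole of the carrier; origin at its underside.
- vial_2: Bystander: a small capped vial, 23 mm across and 48 mm high, standing loose in a hole of the carrier; origin at its underside.
- dropper_bottle: Bystander: small white bottle with a black cap, 35 mm across, 74 mm high, loose in front of the shaker; origin at its underside.
- hdpe_bottle: Bystander: white bottle with a white cap, 48 mm across, 91 mm high, loose beside the shaker's -y end; origin at its underside.
- beaker_s: Bystander: small clear beaker, 59 mm across, 60 mm high, loose beside the shaker's +y end; origin at its underside.
- film_roll: Bystander: upright roll of film, 63 mm across, 101 mm high, loose at the back; origin at its underside.

How it is judged:
By the outcome, as a careful person would: the job done as asked, in the order asked, and still so for the second after the job is handed in, with the robot touching nothing.
It also fails if it takes over 32 s, if anything falls off the work surface, if the arm or the gripper's body presses on something with over 40 N, if the wrist force passes 120 N, or if a joint passes its speed limit or range.

### The arm

A 6-joint arm with a two-finger parallel gripper is mounted at the origin on a cart in front of the work surface, level with it; the furniture and walls round the work are solid. World frame = base frame: x ahead of the robot, y to its left, z up, the work surface at z = 0. Lengths are in m, angles in degrees, forces in N, time in s.
With the tool pointing down it reaches from about 0.4 to 0.825 m from the base axis. Payload 7 kg.
Tool frame: the origin (TCP) lies midway between the tips of the shut fingers; the grasp point (between the pads) lies 19 mm behind it; z points along the fingers, y is the line along which they close (so a half turn about z gives the same grasp; the last joint's range is limited). The gripper opens to 88 mm and grips with 3 to 60 N. Pads are 19 mm wide; open, the fingers measure 130 mm over their backs; the gripper's body (78 mm by 193 mm) begins 47 mm behind the grasp point.
Start: joints at [83.428, 20.546, 0.682, 0, -70.136, -16.507], TCP at [0.265, 0.621, 0.227] pointing down, gripper open.
Joint ranges: [-176.03, 176.03], [-82.01, 121.73], [-58.28, 71.71], [-173.87, 95.51], [-174.79, -0.11], [-173.66, 173.66]. Speed limits (degrees/s): [136.94, 136.94, 172.46, 180, 180, 180].

### API

Orientations are given as a 3x3 rotation matrix whose columns are the frame's x, y, z axes.
In Python, from rig import robot gives the robot as it stands. Calls block until the motion is done:
- robot.goto(position, orientation): joint-space move of the TCP to a pose.
- robot.servo_line(position, ori=None, speed=0.15): straight line of the TCP; ori=None keeps the orientation; speed is the mean speed in m/s.
- robot.movej(angles): joint-space move.
- robot.move_gripper(opening): opening from 0.0 (shut) to 1.0 (fully open); the grip force is fixed at half the most; returns when the fingers have stopped.
- robot.dwell(seconds).
- robot.ik(position, orientation): joint angles nearest the present ones, or None.
- robot.grab_frame(name): name is "scene" or "top" or "wrist"; returns (picture, depth): 420x560x3 uint8, red, green, blue; 420x560 float32, m along the optical axis (not along the pixel's ray), 0 where there is no reading.
- robot.camera_info(name): a dict with "vfov" (degrees; the focal length in pixels is half the picture's height over the tangent of half this angle, whatever the lens; pixels are square), "cx", "cy" (the principal point, pixels), "view" (4x4, takes a point from world to camera coordinates); the wrist camera has in their place "T_tool_cam" (4x4, takes a point from camera to tool coordinates, whose origin is the TCP and whose axes are the flange's). Camera axes: x right, y down, z forward; pixel columns grow to the right and rows downward; lengths in m; the calibration is good to about 2 mm. The wrist camera is an equidistant fisheye: a pixel r from the principal point sees the ray r / f radians off the axis. A picture is of the moment at which its call begins: read the wrist's pose just before it. camera_info takes no time and is no camera call.
A pose or a line that the arm cannot do raises robot.Unreachable and nothing moves.
- robot.job_done(): hands the job in; it is judged then, once.
Readings, each from a call of its own:
- robot.read_t(): time.
- robot.read_qpos(): joint angles.
- robot.read_qvel(): joint speeds.
- robot.read_effort(): joint torques, N m.
- robot.read_position(): TCP position.
- robot.read_tcp_rot(): TCP orientation.
- robot.read_force(): force on the tool from outside, world axes, zero at the start.
- robot.read_ft_torque(): the same for the moment, N m.
- robot.read_grip_width(): opening from 0.0 (shut) to 1.0 (fully open).
- robot.read_finger_force(): force on a finger pad.
Only numpy, scipy, OpenCV 4.12 (cv2) and the standard library are available. Lean on these libraries where they do the work, as an engineer would, in place of code of your own. Each camera call takes 0.05 s, during which the arm holds its last target. There are 200 camera calls.

## Working session

There is one attempt and no reset: what is moved stays moved. The work goes in short steps, each a Python script; the robot and the scene stay as the last script left them, time stands still between calls to the robot, and variables do not carry over. Pictures are saved under pics/ and viewed, at most 10 in all, crops included, and the job is handed in when it is done.

```bash
mkdir -p pics
python3 - <<'E'
from rig import robot
import cv2,numpy as np,pickle
d={}
for n in ("scene","top"):
    p,z=robot.grab_frame(n); d[n]=(p,z,robot.camera_info(n)); cv2.imwrite(f"pics/{n}.png",p[:,:,::-1]); 
    print(n,robot.camera_info(n))
pickle.dump(d,open("d.pkl","wb")); print(robot.read_t(), robot.read_tcp_rot())
E
```

```text
scene {'vfov': 55.023838016172725, 'cx': 280.1477660358601, 'cy': 206.9176357706939, 'view': array([[-0.89752321, -0.44061965,  0.01750452,  0.54227121],
       [-0.27719212,  0.53286618, -0.7995112 ,  0.27517867],
       [ 0.34295278, -0.72243198, -0.60039606,  0.72125789],
       [ 0.        ,  0.        ,  0.        ,  1.        ]])}
top {'vfov': 43.06194553648669, 'cx': 270.33072276064024, 'cy': 207.522127505797, 'view': array([[-0.02419757, -0.99936236,  0.02625551,  0.0012754 ],
       [-0.9914413 ,  0.02061889, -0.12891477,  0.62983704],
       [ 0.12829121, -0.02915022, -0.99130804,  1.21614743],
       [ 0.        ,  0.        ,  0.        ,  1.        ]])}
0.1 [[ 9.19919901e-01 -3.92106039e-01 -4.78908860e-04]
 [-3.92106311e-01 -9.19918771e-01 -1.44792269e-03]
 [ 1.27181980e-04  1.51975608e-03 -9.99998837e-01]]
```

View pics/top.png

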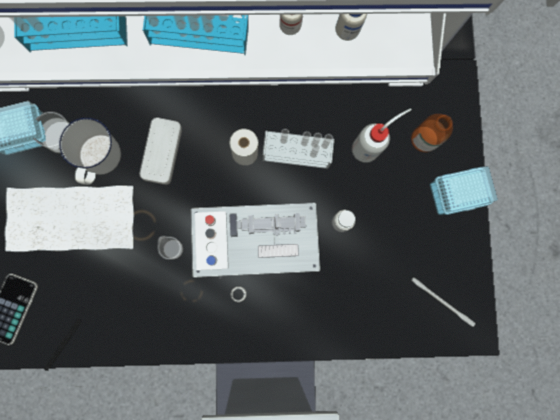

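View pics/scene.png

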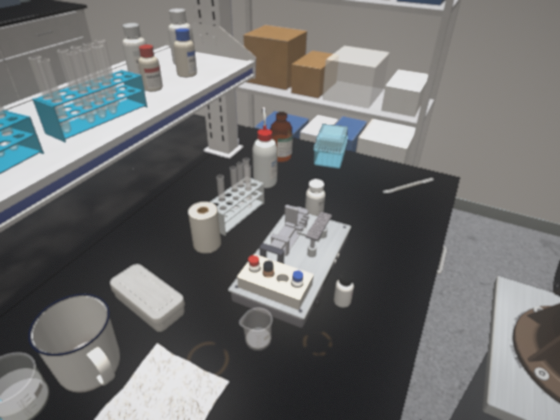

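Run:
```python
import cv2,pickle
d=pickle.load(open("d.pkl","rb"))
p,z,c=d["top"]
cv2.imwrite("pics/c1.png",cv2.resize(p[195:285,180:335,::-1],None,fx=5,fy=5,interpolation=cv2.INTER_CUBIC))
p,z,c=d["scene"]
cv2.imwrite("pics/c2.png",cv2.resize(p[170:320,220:370,::-1],None,fx=4,fy=4,interpolation=cv2.INTER_CUBIC))
```

```text
(no output)
```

View pics/c1.png

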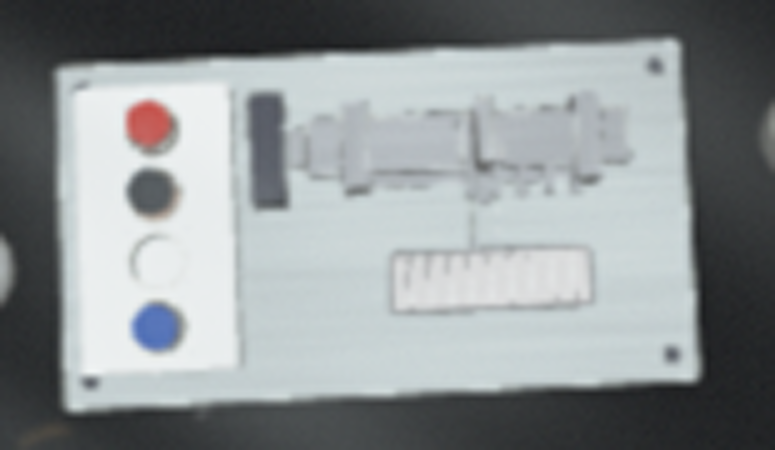

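View pics/c2.png

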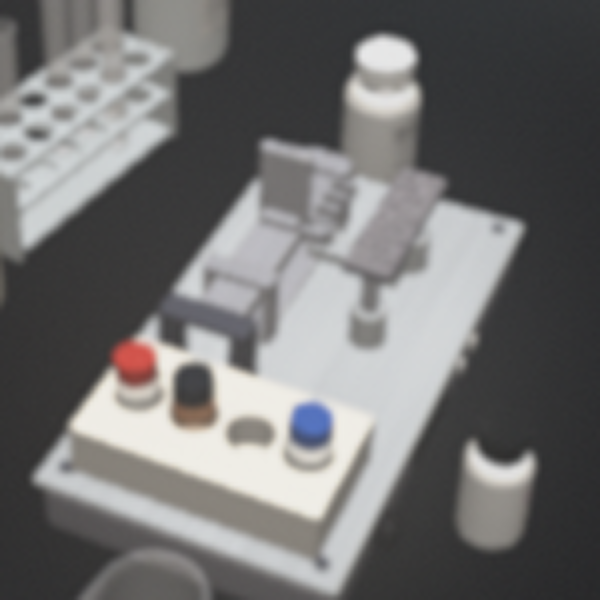

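```bash
cat > h.py <<'E'
import numpy as np
def ray(c,u,v,z):
    f=210/np.tan(np.radians(c["vfov"]/2)); V=c["view"]; R=V[:3,:3]; o=-R.T@V[:3,3]
    d=R.T@np.array([(u-c["cx"])/f,(v-c["cy"])/f,1]); return o+d*(z-o[2])/d[2]
E
python3 - <<'E'
from h import *; import pickle
from rig import robot
d=pickle.load(open("d.pkl","rb")); c=d["top"][2]; s=d["scene"][2]
P=lambda L,z:np.array([ray(c,(x+.5)/5+179.5,(y+.5)/5+194.5,z)[:2] for x,y in L])
Q=lambda L,z:np.array([ray(s,(x+.5)/4+219.5,(y+.5)/4+169.5,z)[:2] for x,y in L])
A=P([(57,68),(680,40),(699,381),(66,411)],.042)
M=np.array([(80,147),(80,-147),(-80,-147),(-80,147)])/1e3
def fit(M,A):
    m=M-M.mean(0);a=A-A.mean(0)
    th=np.arctan2((m[:,0]*a[:,1]-m[:,1]*a[:,0]).sum(),(m*a).sum())
    R=np.array([[np.cos(th),-np.sin(th)],[np.sin(th),np.cos(th)]]); t=A.mean(0)-R@M.mean(0)
    print(np.degrees(th),t,((M@R.T+t-A)*1e3).round(1).tolist()); return R,t
R,t=fit(M,A)
tf=lambda A:(((A-t)@R)*1e3).round(1).tolist()
print("catch",tf(P([(391,252),(590,247),(593,303),(393,312)],.1)))
print("keeper",tf(P([(249,94),(283,92),(288,208),(254,209)],.087)))
print("scene catch",tf(Q([(410,172),(447,182),(388,280),(350,265)],.1)),"tab",tf(Q([(262,140),(313,160)],.126)),"corner",tf(Q([(37,478),(525,225),(340,596)],.042)))
for sg in (1,-1):
    y=np.r_[R[:,0]*sg,0]; z=np.array([0,0,-1.]); O=np.c_[np.cross(y,z),y,z]
    p=np.r_[R@[.001,-.072]+t,.2]; print(p,robot.ik(p,O))
np.savez("pose.npz",R=R,t=t)
E
```

```text
1.3201989881036078 [0.55534092 0.02498641] [[0.1, 0.2], [-0.4, 0.2], [0.1, -0.3], [0.1, -0.1]]
catch [[-17.0, -5.8], [-18.8, -94.6], [-43.8, -94.6], [-43.7, -5.5]]
keeper [[58.2, 55.2], [58.4, 39.8], [5.7, 39.6], [5.9, 54.9]]
scene catch [[-22.9, -89.1], [-44.3, -89.6], [-43.8, 0.5], [-22.1, -1.9]] tab [[48.9, -47.9], [17.3, -43.6]] corner [[78.4, 148.4], [-79.6, -143.8], [-81.2, 149.4]]
[ 0.55799952 -0.04697144  0.2       ] [ 15.21855162  10.88234455 -16.26622466   0.         -62.85143078
 166.10164737]
[ 0.55799952 -0.04697144  0.2       ] [ 15.21855162  10.88234455 -16.26622466   0.         -62.85143078
 -13.89835263]
```

```bash
cat >> h.py <<'E'
D=np.load("pose.npz"); R,t=D["R"],D["t"]
y=np.r_[-R[:,0],0]; zz=np.array([0,0,-1.]); O=np.c_[np.cross(y,zz),y,zz]
W=lambda x,yy,z:np.r_[R@[x,yy]+t,z]
E
python3 - <<'E'
from h import *; from rig import robot; import cv2
robot.move_gripper(.51)
robot.goto(W(.001,-.073,.19),O)
robot.servo_line(W(.001,-.073,.135),speed=.1)
p,_=robot.grab_frame("wrist"); cv2.imwrite("pics/w1.png",p[:,:,::-1])
p,_=robot.grab_frame("scene"); cv2.imwrite("pics/s2.png",cv2.resize(p[130:280,220:400,::-1],None,fx=4,fy=4,interpolation=cv2.INTER_CUBIC))
print(robot.read_t(),robot.read_position(),W(.001,-.073,.135),robot.read_force(),robot.read_grip_width())
E
```

```text
4.3833 [ 0.55863971 -0.04784389  0.13580632] [ 0.55802256 -0.04797117  0.135     ] [-0.31081845 -0.39223535 -0.58948945] 0.5080721402672568
```

View pics/w1.png

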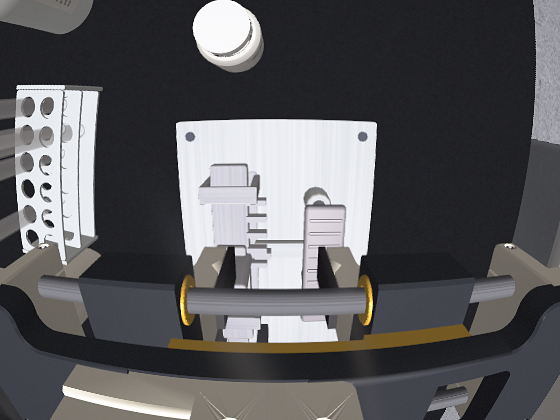

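View pics/s2.png

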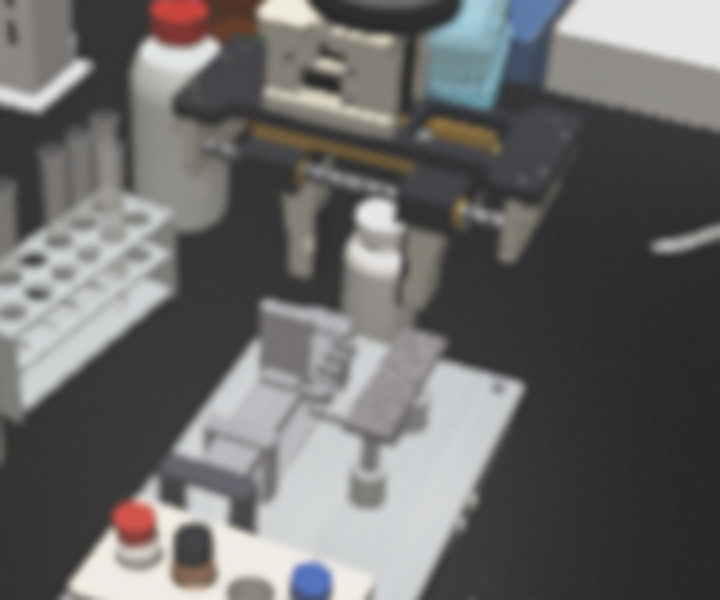

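Run:
```python
from h import *; from rig import robot
F0=np.array(robot.read_force())
robot.servo_line(W(.001,-.073,.105),speed=.08)
z=.105
while z>.087:
    z-=.001; robot.servo_line(W(.001,-.073,z),speed=.02); f=np.array(robot.read_force())-F0
    print(round(z,4),np.round(robot.read_position()[2],4),f.round(1))
    if f[2]>11: break
print(robot.read_t())
np.save("F0.npy",F0)
```

```text
0.104 0.1044 [-0.5  1.2  0.9]
0.103 0.103 [-0.2  0.9  1.3]
0.102 0.1019 [0.9 0.9 0.8]
0.101 0.1009 [0.5 0.7 0.4]
0.1 0.1002 [-0.5 -0.6  3.6]
0.099 0.0991 [-0.5  0.3  3.2]
0.098 0.0981 [ 0.1 -0.1  4.1]
0.097 0.097 [-0.4 -0.1  4.7]
0.096 0.0961 [-0.2  0.4  5. ]
0.095 0.0951 [ 0.6 -0.5  5.6]
0.094 0.0942 [1.  0.9 5.1]
0.093 0.0932 [0.1 0.4 6.9]
0.092 0.0922 [0.7 0.2 6.5]
0.091 0.0913 [ 0.3 -0.7  6.7]
0.09 0.0911 [-2.5  1.2 13.8]
8.6583
```

Run:
```python
from h import *; from rig import robot
F0=np.load("F0.npy"); y=-.073; n=0
while y<-.020:
    y+=.002 if y<-.031 else .001
    robot.servo_line(W(.001,y,.0904),speed=.025); f=R.T@((np.array(robot.read_force())-F0)[:2]); fz=robot.read_force()[2]-F0[2]
    ps=R.T@(np.array(robot.read_position())[:2]-t)
    print(round(y,4),(ps*1e3).round(1),round(robot.read_position()[2],4),f.round(1),round(fz,1))
    if f[1]<-22 or fz<5.5: break
print(robot.read_t())
```

```text
-0.071 [  1.2 -71.5] 0.0912 [-0.2 -3. ] 10.2
-0.069 [  1.3 -69.8] 0.0912 [-0.8 -4.4] 10.6
-0.067 [  1.3 -67.9] 0.0912 [ 0.3 -5.3] 9.4
-0.065 [  1.3 -66. ] 0.0912 [ 0.5 -5.2] 9.2
-0.063 [  1.3 -64. ] 0.0912 [ 0.5 -5.1] 9.4
-0.061 [  1.3 -62.2] 0.0912 [ 0.6 -6.6] 9.4
-0.059 [  1.3 -60.3] 0.0912 [ 0.5 -7.1] 10.4
-0.057 [  1.3 -58.3] 0.0912 [ 0.8 -7. ] 9.9
-0.055 [  1.3 -56.3] 0.0912 [ 0.8 -7.3] 9.9
-0.053 [  1.3 -54.3] 0.0912 [ 0.6 -7.7] 9.4
-0.051 [  1.3 -52.3] 0.0912 [ 0.2 -6.9] 9.9
-0.049 [  1.3 -50.3] 0.0912 [ 0.1 -7.9] 9.2
-0.047 [  1.3 -48.3] 0.0912 [-0.2 -7.9] 9.3
-0.045 [  1.3 -46.3] 0.0912 [ 1.1 -6.8] 9.5
-0.043 [  1.3 -44.3] 0.0912 [ 0.8 -6.1] 10.3
-0.041 [  1.3 -42.3] 0.0912 [ 0.5 -6.6] 10.1
-0.039 [  1.3 -40.2] 0.0912 [ 0.5 -6.7] 10.0
-0.037 [  1.3 -38.2] 0.0912 [ 0.8 -6.5] 8.7
-0.035 [  1.3 -36.2] 0.0912 [ 0.4 -7.4] 10.0
-0.033 [  1.3 -34.2] 0.0912 [ 1.1 -7.1] 9.9
-0.031 [  1.3 -32.2] 0.0912 [ 1. -6.] 9.7
-0.03 [  1.3 -31.3] 0.0912 [ 0.7 -7.2] 10.3
-0.029 [  1.3 -30.3] 0.0912 [ 1.2 -6.7] 9.4
-0.028 [  1.3 -29.3] 0.0912 [ 1.1 -7.7] 9.9
-0.027 [  1.2 -28.3] 0.0912 [-0.1 -6.6] 9.8
-0.026 [  1.3 -27.3] 0.0912 [ 0.5 -6.8] 9.1
-0.025 [  1.2 -26.6] 0.0912 [ 1.4 -7.8] 10.0
-0.024 [  1.2 -26.4] 0.0912 [  2.2 -13.7] 7.9
-0.023 [  1.2 -26.3] 0.0912 [  3.3 -18.2] 9.0
-0.022 [  1.2 -26.1] 0.0913 [  3.8 -23.2] 7.3
16.1583
```

Run:
```python
from h import *; from rig import robot; import cv2
robot.servo_line(W(.001,-.030,.0904),speed=.04)
robot.servo_line(W(.001,-.030,.135),speed=.06)
robot.servo_line(W(.001,-.030,.25),speed=.15)
p,_=robot.grab_frame("scene"); cv2.imwrite("pics/s3.png",cv2.resize(p[170:320,220:370,::-1],None,fx=4,fy=4,interpolation=cv2.INTER_CUBIC))
print(robot.read_t(),robot.read_force())
```

```text
18.3667 [-0.30833222 -0.11030836  0.253471  ]
```

View pics/s3.png

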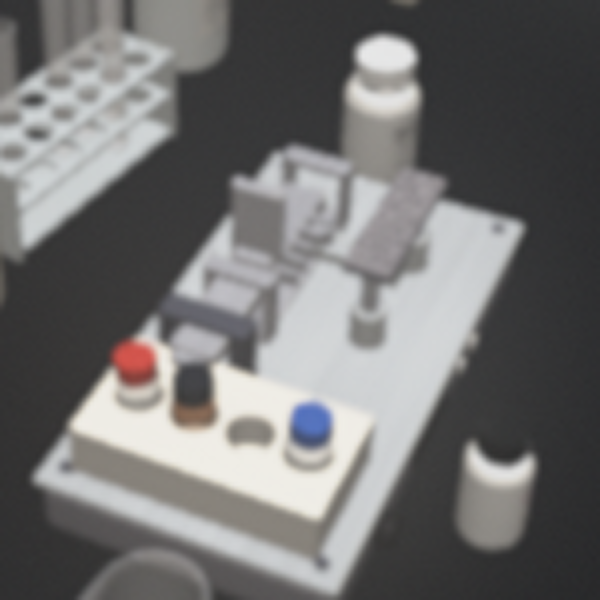

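The picture shows the catch plate back at its original position: its corners are again near (410,172) and (388,280). The tab has moved forward to about (260,215), the bolt is in the keeper, and the vials and bottles are unmoved.

```bash
python3 -c "
from rig import robot
print(robot.job_done())"
```

```text
the job is handed in; nothing more can be done
None
```

The job is handed in: the bolt went about 37 mm to its stop in the keeper, the catch sprang back up over it, and the last picture shows the vials and the bottles in view where they were.

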